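Centre the little ceramic pumpkin on its display stand

TASK

The small ceramic pumpkin sits off to one side of its round wooden stand and could easily topple off. Nudge it gently with the fingers, without lifting it, until it stands upright in the middle of the stand's top; it is wobbly, so do not push hard or knock it over. Leave the stand where it is and the other things on the worktop alone.

Things in the scene. Friction and masses are not known exactly. Their poses are not given: they have to be found in the camera images.
- pumpkin_centre (a point): Middle of the small orange-beige ribbed ceramic pumpkin on the wooden stand: on its vertical axis, 23 mm above its underside, at its widest height (radius 30 to 31 mm); z up, its yaw means nothing. It is 62 mm across, 46 mm tall to the shoulder, 59 mm to the tip of the stem, 0.15 to 0.29 kg. Its axis starts 20 to 27 mm off the stand's centre, to the left, the right or the robot's side.
- pumpkin: The same pumpkin; origin at the centre of its underside, on the axis, z up the axis. The underside is rounded with a flat foot only about 30 mm across: pushed at the belly it rocks some degrees, slides, and settles upright again when let go.
- stand_top (a point): Centre of the stand's flat round top, 50 mm above the worktop; z up. The pumpkin must come to stand over this point.
- stand: Round turned dark wooden stand, loose on the worktop, 0.9 kg, 50 mm tall; top disc 92 mm across and 10 mm thick, waist 66 mm, foot 100 mm across. Origin at the centre of its underside, z up; it is round, so its yaw means nothing.
- salt: Bystander: glass salt shaker, 44 mm across, 90 mm tall; origin at the centre of its underside.
- candle: Bystander: candle in a glass jar, 68 mm across, 64 mm tall; origin at the centre of its underside.
- white_pumpkin: Bystander: larger white ceramic pumpkin on the worktop, 99 mm across, 89 mm tall; origin at the centre of its underside.
- spice: Bystander: spice jar with a dark cap, 41 mm across, 105 mm tall; origin at the centre of its underside.
There are look-alikes about, which are no part of the job. What is shaped like the stand but red is not meant. Leave any pink look-alike of the pumpkin alone.

How it is judged (in metres and radians):
At the end, for the whole second after the job is handed in: The pumpkin stands upright (within 0.1 rad) and at rest on the stand's top, its centre within 8 mm, horizontally, of the centre of the top; the stand is within 15 mm of where it stood, upright, and the bystanders within 20 mm (horizontal distance between pumpkin_centre and stand_top below 0.008 m and angle between pumpkin's own z axis and vertical below 0.1 rad and z of pumpkin in the frame of stand between 0.047 and 0.054 m and contact force between pumpkin and stand above 0.3 N and linear speed of pumpkin below 0.01 m/s and angular speed of pumpkin below 0.1 rad/s and distance of stand from where it was at the start of the episode below 0.015 m and angle between stand's own z axis and vertical below 0.05 rad and distance of each of salt, candle, white_pumpkin, spice from where it was at the start of the episode below 0.02 m); the robot touches nothing.
It fails at once if the pumpkin is lifted more than 15 mm off the stand (z of pumpkin in the frame of stand above 0.065 m).
It fails at once if the pumpkin falls off the stand or is tipped more than 0.6 rad (z of pumpkin in the frame of stand below 0.035 m or angle between pumpkin's own z axis and vertical above 0.6 rad).
It fails at once if the fingers press the pumpkin with more than 10 N (contact force between the fingers and pumpkin above 10 N).
It fails at once if the stand is shifted more than 15 mm (distance of stand from where it was at the start of the episode above 0.015 m).
It fails at once if a bystander is moved more than 20 mm (distance of any of salt, candle, white_pumpkin, spice from where it was at the start of the episode above 0.02 m).
It also fails if it takes over 48 s, if anything falls off the work surface, if the arm or the gripper's body presses on something with over 40 N, if the wrist force passes 120 N, or if a joint passes its speed limit or range.

ROBOT

A 7-joint arm with a two-finger parallel gripper is mounted at the origin on a cart in front of the work surface, level with it; the furniture and walls round the work are solid. World frame = base frame: x ahead of the robot, y to its left, z up, the work surface at z = 0. Lengths are in m, angles in degrees, forces in N, time in s.
With the tool pointing down it reaches from about 0.4 to 0.85 m from the base axis. Payload 4.4 kg.
Tool frame: the origin (TCP) lies on the centre line of the jaws, within the pads' length; the fingertips stand 19 mm ahead of it and the grasp point (between the pads) is the TCP; z points along the fingers, x is the direction in which the jaws open and shut, and the axes are right-handed (so a half turn about z gives the same grasp; the last joint's range is limited). The gripper opens to 94 mm and grips with 3 to 60 N. Pads are 16 mm wide; open, the fingers measure 119 mm over their backs; the gripper's body (75 mm by 177 mm) begins 78 mm behind the grasp point.
Start: joints at [-76.937, 36.005, 2.206, 86.941, -1.547, 57.084, -1.146], TCP at [0.188, 0.622, 0.224] pointing down, gripper open.
Joint ranges: [-175.42, 175.42], [-21.48, 121.26], [-71.46, 75.88], [10.55, 141.38], [-63.04, 243.04], [13.31, 113.54], [-168.57, 168.57]. Speed limits (degrees/s): [147.25, 147.25, 180, 180, 180, 180, 180].

INTERFACE

Orientations are given as a 3x3 rotation matrix whose columns are the frame's x, y, z axes.
In Python, from workcell import arm gives the robot as it stands.
- The arm moves only by the tool arm_command, never from a script. Its argument "steps" is a list of rows, each a list of 7 numbers: the gripper command: -1 is shut, 1 is fully open, values between are in proportion, then the shift along the tool's x, y, z in m, then the turn, a rotation vector about the tool's x, y, z in degrees. In form: [[hand, tx, ty, tz, wx, wy, wz], ...]. A call has 1 to 20 rows; each row shifts and turns the commanded pose from where the row before left it, along the tool's axes as they then stand; what a row does not reach is not made up. A row lasts 1/12 s, in which the tool goes at most 41.7 mm and 7.16 degrees, less where a joint would pass 70% of its speed; a pose out of reach is approached as far as the arm can. A call with a gripper value outside its range is refused whole. The fingers move at their own pace and stop on an object; the grip force is fixed at half the most. Time passes only in rows, so rows that do not move let the fingers close. It gives the time, the measured TCP pose, the force and the opening at its end, in the units of the state.
- arm.observe(): the state, without advancing time (a new reading comes with each control period).
- arm.get_image(name): name is "scene" or "top" or "wrist"; returns a dict with "pixels" (420x560x3 uint8, red, green, blue), "intrinsics" (3x3 intrinsics, pixels), "extrinsics" (4x4, takes a point from camera to world coordinates); the wrist camera has in their place "T_tool_cam" (4x4, takes a point from camera to tool coordinates, whose origin is the TCP and whose axes are the tool frame's). Camera axes: x right, y up, looking along -z (the intrinsics and any distortion apply to the point x, -y, -z); pixel columns grow to the right and rows downward; lengths in m; the calibration is good to about 2 mm. A picture is of the moment at which its call begins: read the wrist's pose just before it. There is no depth.
- arm.hand_in(): hands the job in, once; it reports no verdict.
The state is a dict: "t": time; "q": joint angles; "qvel": joint speeds; "tau": joint torques, N m; "ee_pos": TCP position; "eef_rot": TCP orientation; "ft_force": force on the tool from outside, world axes, zero at the start; "ft_torque": the same for the moment, N m; "opening": finger opening in m.
Only numpy, scipy, OpenCV 4.12 (cv2) and the standard library are available. Lean on these libraries where they do the work, as an engineer would, in place of code of your own. Each camera call takes 0.05 s, during which the arm holds its last target.

## Working session

There is one attempt and no reset: what is moved stays moved. The work goes in short steps, Python scripts to look and compute and a tool call to move; the robot and the scene stay as the last step left them, time stands still between calls to the robot, and variables do not carry over. Pictures are saved under pics/ and viewed, and the job is handed in when it is done.

Besides the shell and the picture viewer there is one more tool, called after "Request:" as name(argument=value, ...) on one line, values as JSON. arm_command: Moves the arm, as the interface text tells. Its arguments: {"type":"object","properties":{"steps":{"type":"array"}},"required":["steps"]}

```bash
mkdir -p pics
python3 - <<'E'
from workcell import arm
import cv2,numpy as np
s=arm.observe();print(s)
for n in("scene","top","wrist"):
    d=arm.get_image(n);cv2.imwrite(f"pics/{n}0.png",d["pixels"][:,:,::-1])
    print(n,d["intrinsics"],d.get("extrinsics",d.get("T_tool_cam")),[k for k in d])
E
```

```text
{'t': 0.0, 'q': array([-76.93469392,  36.05622082,   2.20316018,  86.9951138 ,
        -1.54862832,  57.08285104,  -1.14492496]), 'qvel': array([-0.09253867, -0.02554035,  0.06571974,  0.0836204 , -0.08081818,
       -0.01980458, -0.04799223]), 'tau': array([ 6.38136007e-04, -5.49717844e+01,  1.14407446e+00, -1.86629605e+01,
       -5.21141023e-02,  2.38495163e-02,  1.62852070e-04]), 'ee_pos': array([0.18804494, 0.62155889, 0.2235897 ]), 'eef_rot': array([[ 2.89628314e-01,  9.57139052e-01, -5.25124535e-04],
       [ 9.57137458e-01, -2.89628790e-01, -1.74678359e-03],
       [-1.82400597e-03,  3.30162184e-06, -9.99998336e-01]]), 'ft_force': array([ 0.67815271,  0.33948989, -0.76069553]), 'ft_torque': array([-0.02707678,  0.0244889 ,  0.07198171]), 'opening': 0.09405412355923452}
scene [[537.19463957   0.         283.95990308]
 [  0.         537.19463957 209.2609725 ]
 [  0.           0.           1.        ]] [[ 0.88843376  0.25269548 -0.38318462  0.01721017]
 [-0.45866453  0.52088732 -0.7199328  -1.00437148]
 [ 0.01767224  0.8153658   0.57867634  0.9176543 ]
 [ 0.          0.         
[... 180 characters left out ...]
   1.        ]] [[-0.02001056  0.99262556 -0.11955787  0.38284884]
 [-0.99964949 -0.02193726 -0.01482082  0.00529046]
 [-0.0173343   0.11921939  0.99271661  1.37966941]
 [ 0.          0.          0.          1.        ]] ['pixels', 'intrinsics', 'extrinsics']
wrist [[309.73011031   0.         273.01580155]
 [  0.         309.73011031 208.19241099]
 [  0.           0.           1.        ]] [[ 9.99999093e-01 -2.87696073e-04  1.31555672e-03  9.14398734e-04]
 [ 9.68722339e-05 -9.59013515e-01 -2.83360317e-01 -8.33518167e-02]
 [ 1.34315832e-03  2.83360188e-01 -9.59012617e-01 -1.58897586e-01]
 [ 0.00000000e+00  0.00000000e+00  0.00000000e+00  1.00000000e+00]] ['pixels', 'intrinsics', 'T_tool_cam']
```

View pics/scene0.png

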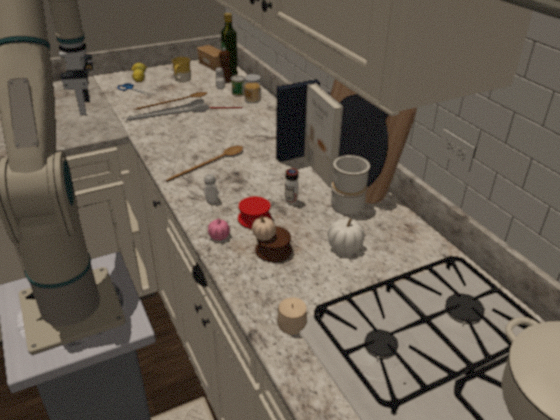

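View pics/top0.png

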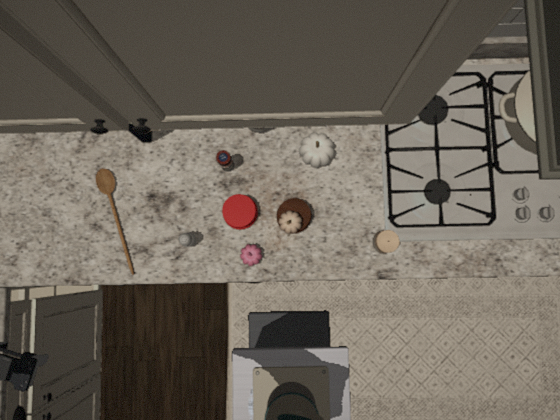

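Candidates seen in the two views:
- **Pumpkin:** the orange-beige one is at scene (263,229), top (291,222). The pink look-alike is at scene (219,230), top (251,254). The white bystander is at scene (346,237), top (317,150).
- **Stand:** the dark brown one is at scene (274,245), top (294,215). The red look-alike is at scene (255,212), top (240,211).

By the description I choose the orange-beige pumpkin on the dark stand. Next is a close crop to check.

Run:
```python
import cv2,numpy as np
a=cv2.imread("pics/scene0.png")[180:290,200:350];b=cv2.imread("pics/top0.png")[170:270,220:370]
a=cv2.resize(a,None,fx=5,fy=5,interpolation=cv2.INTER_CUBIC)[:, :];b=cv2.resize(b,None,fx=5,fy=5,interpolation=cv2.INTER_CUBIC)
cv2.imwrite("pics/c1.png",np.clip(a*1.5,0,255));cv2.imwrite("pics/c2.png",np.clip(b*1.5,0,255))
```

```text
[ WARN:0@0.112] global loadsave.cpp:1063 imwrite_ Unsupported depth image for selected encoder is fallbacked to CV_8U.
```

View pics/c1.png

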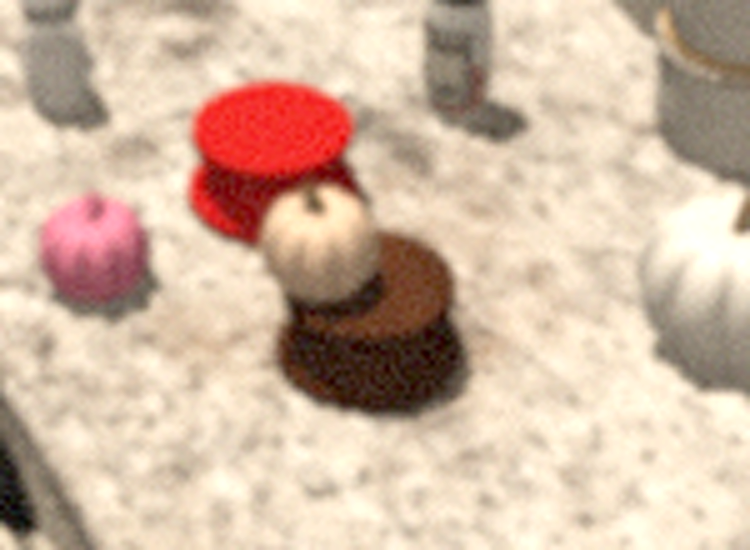

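View pics/c2.png

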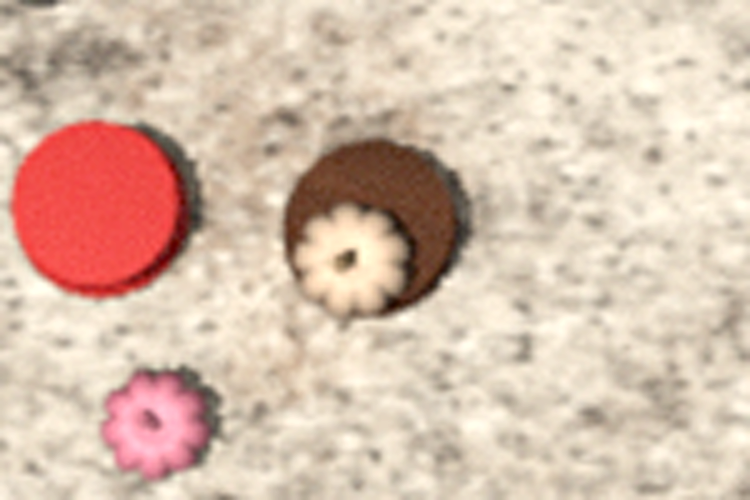

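The crop shows the beige pumpkin on the dark stand, with its axis toward the robot and a bit left. The red stand and the pink pumpkin are separate. Now I'll measure.

```bash
cat > h.py <<'E'
import cv2,numpy as np
def ray(d,uv,z):
    K=d["intrinsics"];E=d["extrinsics"]
    c=np.linalg.inv(K)@[uv[0],uv[1],1];v=E[:3,:3]@[c[0],-c[1],-c[2]];o=E[:3,3]
    return o+v*(z-o[2])/v[2]
def proj(d,p):
    E=d["extrinsics"];c=E[:3,:3].T@(np.asarray(p)-E[:3,3]);q=d["intrinsics"]@[c[0],-c[1],-c[2]];return q[:2]/q[2]
def wray(d,s,uv,z):
    T=np.eye(4);T[:3,:3]=s["eef_rot"];T[:3,3]=s["ee_pos"]
    return ray(dict(intrinsics=d["intrinsics"],extrinsics=T@d["T_tool_cam"]),uv,z)
def circ(P):
    A=np.c_[2*P,np.ones(len(P))];x=np.linalg.lstsq(A,(P**2).sum(1),rcond=None)[0]
    return x[:2],np.sqrt(x[2]+x[:2]@x[:2])
def big(m,n=None):
    k,l,st,c=cv2.connectedComponentsWithStats(m.astype(np.uint8));i=1+np.argmax(st[1:,4]);return l==i
E
python3 - <<'E'
from h import *
from workcell import arm
d=arm.get_image("top");im=d["pixels"]
x0,y0=272,190
c=cv2.GaussianBlur(im,(3,3),0)[y0:245,x0:320].astype(int)
hsv=cv2.cvtColor(c.astype(np.uint8),cv2.COLOR_RGB2HSV)
print(c[36-10:38:4,10:40:3].tolist())
R,G,B=c[...,0],c[...,1],c[...,2]
br=big((R-B>18)&(R<115)&(R>45)); 
pk=big((R>120)&(R-B>28)&(np.hypot(*(np.mgrid[0:55,0:48]-np.array([31,18])[:,None,None]))<14))
cv2.imwrite("pics/m.png",cv2.resize(np.hstack([br*255,pk*255]).astype(np.uint8),None,fx=6,fy=6))
ys,xs=np.nonzero(pk);u=np.array([xs.mean()+x0,ys.mean()+y0]);print("pump",u,pk.sum(),ray(d,u,.05+.025),(im.shape))
cn=max(cv2.findContours(br.astype(np.uint8),0,1)[0],key=len)[:,0,:]
P=np.array([ray(d,(p[0]+x0,p[1]+y0),.05)[:2] for p in cn if np.hypot(*(p+[x0,y0]-u))>14])
for i in range(6):
    cc,r=circ(P);e=abs(np.hypot(*(P-cc).T)-r);P=P[e<max(.002,e.std()*1.5)]
print("stand",cc,r,len(P),proj(d,[*cc,.05]))
E
```

```text
[[[142, 123, 104], [171, 149, 127], [177, 155, 133], [178, 157, 135], [167, 146, 124], [109, 92, 77], [44, 31, 22], [69, 43, 29], [69, 42, 29], [68, 42, 29]], [[170, 149, 127], [177, 155, 133], [132, 113, 93], [144, 129, 109], [181, 163, 140], [160, 139, 118], [102, 87, 73], [52, 31, 20], [72, 44, 30], [56, 35, 24]], [[156, 134, 114], [179, 160, 136], [147, 127, 104], [173, 152, 130], [179, 157, 134], [159, 138, 117], [82, 68, 55], [52, 30, 20], [64, 39, 26], [76, 68, 61]]]
pump [289.         222.07467532] 308 [ 0.49129933 -0.00339087  0.075     ] (420, 560, 3)
stand [ 0.51485003 -0.01664673] 0.04720114402818104 50 [293.62703466 214.11184238]
```

View pics/m.png

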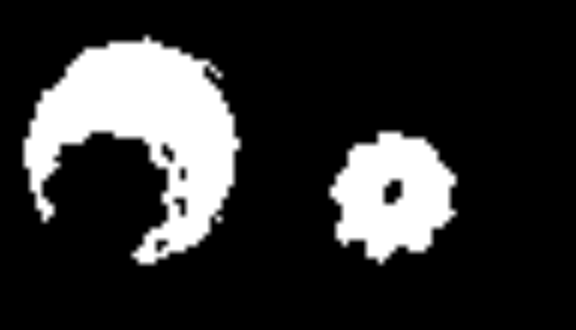

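Request:
arm_command(steps=[[1,-0.026,0.024,0,0,0,0],[1,-0.026,0.024,0,0,0,0],[1,-0.026,0.024,0,0,0,0],[1,-0.026,0.024,0,0,0,0],[1,-0.026,0.024,0,0,0,0],[1,-0.026,0.024,0,0,0,0],[1,-0.026,0.024,0,0,0,0],[1,-0.026,0.024,0,0,0,0],[1,-0.026,0.024,0,0,0,0],[1,-0.026,0.024,0,0,0,0],[1,-0.026,0.024,0,0,0,0],[1,-0.026,0.024,0,0,0,0],[1,-0.026,0.024,0,0,0,0],[1,-0.026,0.024,0,0,0,0],[1,-0.026,0.024,0,0,0,0],[1,-0.026,0.024,0,0,0,0],[1,-0.026,0.024,0,0,0,0],[1,-0.026,0.024,0,0,0,0],[1,-0.026,0.024,0,0,0,0],[1,-0.02,0.024,0,0,0,0]])

```text
t: 1.87
ee_pos: [0.4989, -0.0116, 0.2245]
eef_rot: [[0.291, 0.957, -0.0], [0.957, -0.291, -0.001], [-0.001, -0.0, -1.0]]
ft_force: [1.0, 0.8, 0.4]
opening: 0.0943
```

Request:
arm_command(steps=[[1,0,0,0,0,0,7],[1,0,0,0,0,0,7],[1,0,0,0,0,0,7],[1,0,0,0,0,0,7],[1,0,0,0,0,0,7],[1,0,0,0,0,0,7],[1,0,0,0,0,0,7],[1,0,0,0,0,0,7],[1,0,0,0,0,0,7],[1,0,0,0,0,0,7],[1,0,0,0,0,0,7],[1,0,0,0,0,0,7],[1,0,0,0,0,0,7],[1,0,0,0,0,0,7],[1,0,0,0,0,0,2],[1,0,0,0,0,0,0],[1,0,0,0,0,0,0]])

```text
t: 3.28
ee_pos: [0.4987, -0.0086, 0.2244]
eef_rot: [[0.893, -0.45, -0.0], [-0.45, -0.893, -0.0], [-0.0, 0.0, -1.0]]
ft_force: [0.8, -0.4, -0.5]
opening: 0.0939
```

Run:
```python
from workcell import arm
import cv2,numpy as np
s=arm.observe();print(s['t'],s['q'],s['ee_pos'],s['eef_rot'])
d=arm.get_image("wrist");np.savez("w1.npz",pixels=d["pixels"],p=s["ee_pos"],r=s["eef_rot"])
cv2.imwrite("pics/w1.png",d["pixels"][:,:,::-1])
```

```text
3.2833 [-26.39475238  27.20314156  35.04479077 111.27656298 -20.73855974
  47.82973964  -6.91187369] [ 0.49871474 -0.0086499   0.22438089] [[ 8.93068711e-01 -4.49920240e-01 -2.34863271e-04]
 [-4.49920260e-01 -8.93068731e-01 -3.51280174e-05]
 [-1.93944237e-04  1.37041477e-04 -9.99999972e-01]]
```

View pics/w1.png

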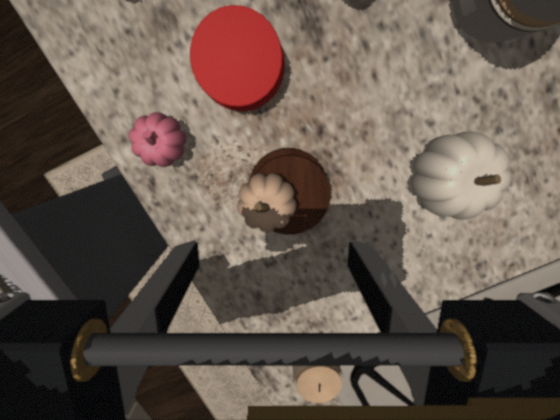

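Run:
```python
import cv2
a=cv2.imread("pics/w1.png")[135:250,220:350]
a=cv2.convertScaleAbs(a,alpha=1.8,beta=10)
cv2.imwrite("pics/c3.png",cv2.resize(a,None,fx=5,fy=5,interpolation=cv2.INTER_CUBIC))
```

```text
(no output)
```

View pics/c3.png

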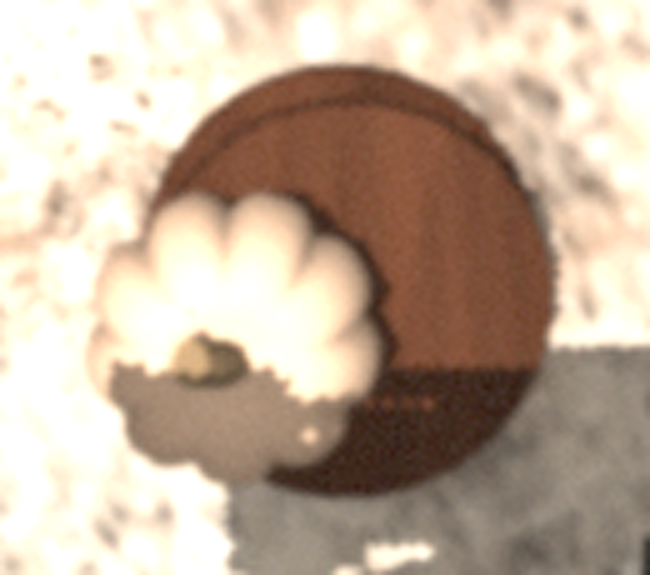

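```bash
cat > m.py <<'E'
from h import *
from workcell import arm
def meas(s,rim,pk,stem,x0,y0,f):
    d=arm.get_image("wrist")
    P=np.array([wray(d,s,(x0+(a+.5)/f-.5,y0+(b+.5)/f-.5),.05)[:2] for a,b in rim])
    c,r=circ(P);print("stand",c.round(4),"r",r.round(4),"res mm",(1e3*(np.hypot(*(P-c).T)-r)).round(1))
    q=np.array([wray(d,s,(x0+(a+.5)/f-.5,y0+(b+.5)/f-.5),.073)[:2] for a,b in pk])
    pc,pr=circ(q);print("pumpkin",pc.round(4),"r",pr.round(4))
    a,b=stem;print("stem base",wray(d,s,(x0+(a+.5)/f-.5,y0+(b+.5)/f-.5),.096)[:2].round(4))
    o=c-pc;print("move",(o*1e3).round(1),np.hypot(*o)*1e3,np.degrees(np.arctan2(o[1],o[0])))
    return c,pc
E
python3 - <<'E'
from m import *
s=arm.observe()
rim=[(350,100),(460,125),(522,195),(553,290),(530,385),(440,470),(350,495)]
pk=[(88,340),(385,345),(100,280),(265,192),(190,195),(335,238),(240,485),(165,462),(340,432),(125,415),(372,275)]
meas(s,rim,pk,(225,362),220,135,5)
E
```

```text
stand [ 0.5141 -0.0169] r 0.0451 res mm [-0.3  0.7 -0.6  0.1  0.1 -0.4  0.3]
pumpkin [ 0.4915 -0.0075] r 0.0308
stem base [ 0.4907 -0.0051]
move [22.6 -9.4] 24.484560489279467 -22.655715764926217
```

The measured radii match the given sizes: stand rim 45 mm (given 46) and pumpkin 31 mm. The stand also agrees with the top view. So the push is 24.5 mm at azimuth −23°. I'll align the jaws with that direction and straddle the pumpkin.

Request:
arm_command(steps=[[1,-0.0073,0.0012,0,0,0,-3.7],[1,0,0,0,0,0,0],[1,0,0,0.02,0,0,0],[1,0,0,0.02,0,0,0],[1,0,0,0.02,0,0,0],[1,0,0,0.02,0,0,0],[1,0,0,0.01,0,0,0],[1,0,0,0,0,0,0],[1,0,0,0,0,0,0]])

```text
t: 4.13
ee_pos: [0.4918, -0.0069, 0.1345]
eef_rot: [[0.919, -0.394, -0.0], [-0.394, -0.919, -0.0], [-0.0, 0.0, -1.0]]
ft_force: [0.1, 0.5, 0.3]
opening: 0.0943
```

Run:
```python
from workcell import arm
import cv2,numpy as np
s=arm.observe();print(s['t'],s['ee_pos'],s['eef_rot'][:,0])
d=arm.get_image("wrist")
cv2.imwrite("pics/w2.png",cv2.convertScaleAbs(d["pixels"][:,:,::-1],alpha=1.5,beta=10))
```

```text
4.1333 [ 0.4918261  -0.00687454  0.13451186] [ 9.19239265e-01 -3.93699155e-01 -3.87529868e-04]
```

View pics/w2.png

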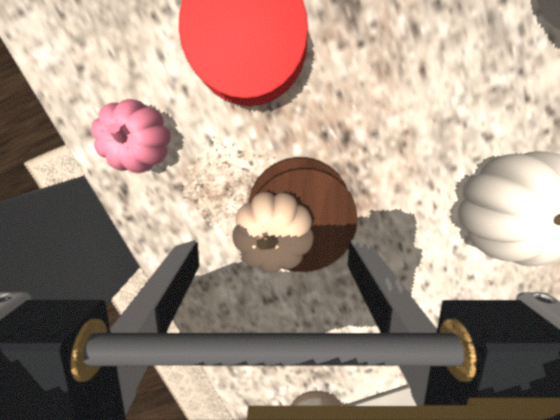

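The pumpkin at (273,232) sits midway between the fingers, so the straddle is good. Now I'll lower the hand.

Request:
arm_command(steps=[[1,0,0,0.014,0,0,0],[1,0,0,0.014,0,0,0],[1,0,0,0.014,0,0,0],[1,0,0,0.0105,0,0,0],[0.8,0,0,0,0,0,0],[0.7,0,0,0,0,0,0],[0.7,0,0,0,0,0,0],[0.7,0,0,0,0,0,0]])

```text
t: 4.85
ee_pos: [0.4924, -0.0067, 0.0828]
eef_rot: [[0.92, -0.393, 0.002], [-0.393, -0.92, -0.0], [0.002, -0.001, -1.0]]
ft_force: [-0.4, 0.2, -0.1]
opening: 0.0802
```

Run:
```python
from workcell import arm
import cv2,numpy as np
s=arm.observe();print(s['t'],s['ee_pos'],s['eef_rot'][:,0],s['opening'])
d=arm.get_image("wrist")
cv2.imwrite("pics/w3.png",cv2.convertScaleAbs(d["pixels"][:,:,::-1],alpha=1.5,beta=10))
d=arm.get_image("top")
cv2.imwrite("pics/t3.png",cv2.resize(cv2.convertScaleAbs(d["pixels"][170:270,220:370,::-1],alpha=1.5,beta=10),None,fx=5,fy=5))
```

```text
4.85 [ 0.49243387 -0.00668806  0.08280594] [ 0.91955062 -0.39296858  0.00153275] 0.08019997502210413
```

View pics/w3.png

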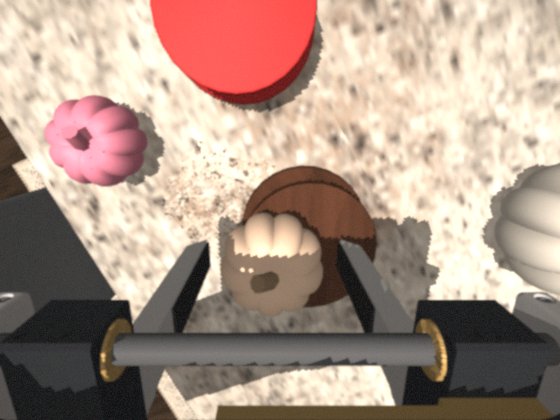

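Request:
arm_command(steps=[[0.7,0.002,0,0,0,0,0],[0.7,0.002,0,0,0,0,0],[0.7,0.001,0,0,0,0,0],[0.7,0.001,0,0,0,0,0],[0.7,0.001,0,0,0,0,0],[0.7,0.001,0,0,0,0,0],[0.7,0.001,0,0,0,0,0],[0.7,0.001,0,0,0,0,0],[0.7,0.001,0,0,0,0,0],[0.7,0.001,0,0,0,0,0],[0.7,0.001,0,0,0,0,0],[0.7,0.001,0,0,0,0,0],[0.7,0.001,0,0,0,0,0],[0.7,0.001,0,0,0,0,0],[0.7,0.001,0,0,0,0,0],[0.7,0.001,0,0,0,0,0],[0.7,0.001,0,0,0,0,0],[0.7,0.001,0,0,0,0,0],[0.7,0,0,0,0,0,0]])

```text
t: 6.53
ee_pos: [0.5104, -0.0146, 0.0819]
eef_rot: [[0.92, -0.393, 0.0], [-0.393, -0.92, -0.0], [0.0, 0.0, -1.0]]
ft_force: [-1.7, 0.1, 1.0]
opening: 0.0799
```

Run:
```python
from workcell import arm
import cv2,numpy as np
s=arm.observe();print(s['t'],s['ee_pos'],s['eef_rot'][:,0],s['opening'],s['ft_force'])
d=arm.get_image("wrist")
cv2.imwrite("pics/w4.png",cv2.convertScaleAbs(d["pixels"][:,:,::-1],alpha=1.5,beta=10))
```

```text
6.5333 [ 0.51042553 -0.01463015  0.08194739] [ 9.19541389e-01 -3.92993001e-01  3.68750866e-04] 0.07986299825834557 [-1.67739851  0.12445989  1.04684558]
```

View pics/w4.png

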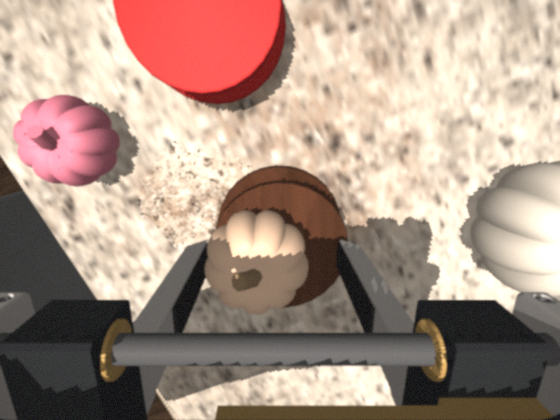

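Request:
arm_command(steps=[[0.7,0.001,0,0,0,0,0],[0.7,0.001,0,0,0,0,0],[0.7,0.001,0,0,0,0,0],[0.7,0.001,0,0,0,0,0],[0.7,0.001,0,0,0,0,0],[0.7,0.001,0,0,0,0,0],[0.7,0.001,0,0,0,0,0],[0.7,0.001,0,0,0,0,0],[0.7,0.001,0,0,0,0,0],[0.7,0.001,0,0,0,0,0],[0.7,0.001,0,0,0,0,0],[0.7,0.001,0,0,0,0,0],[0.7,0.001,0,0,0,0,0],[0.7,0,0,0,0,0,0],[0.7,-0.001,0,0,0,0,0],[0.7,-0.001,0,0,0,0,0],[0.7,-0.002,0,0,0,0,0],[0.7,-0.002,0,0,0,0,0],[0.7,-0.002,0,0,0,0,0],[0.7,0,0,0,0,0,0]])

```text
t: 8.25
ee_pos: [0.5144, -0.0161, 0.082]
eef_rot: [[0.92, -0.393, -0.0], [-0.393, -0.92, 0.0], [-0.0, -0.0, -1.0]]
ft_force: [-0.5, 0.1, -0.6]
opening: 0.0801
```

Run:
```python
from workcell import arm
import cv2,numpy as np
s=arm.observe();print(s['t'],s['ee_pos'],s['eef_rot'][:,0],s['opening'],s['ft_force'])
d=arm.get_image("wrist")
cv2.imwrite("pics/w5.png",cv2.resize(cv2.convertScaleAbs(d["pixels"][140:340,170:370,::-1],alpha=1.8,beta=10),None,fx=3,fy=3,interpolation=cv2.INTER_CUBIC))
```

```text
8.25 [ 0.5143758  -0.01612796  0.08198878] [ 9.19662921e-01 -3.92708628e-01 -2.13216224e-04] 0.08007488995056525 [-0.54971047  0.13946827 -0.63625944]
```

View pics/w5.png

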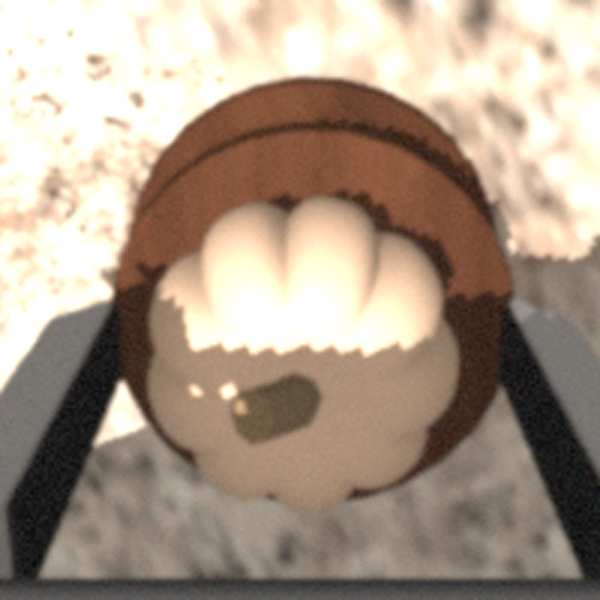

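Run:
```python
from m import *
s=arm.observe()
rim=[(310,125),(210,163),(400,141),(475,210),(508,300),(118,300),(140,385),(180,450),(490,385),(445,450)]
pk=[(150,370),(460,360),(148,310),(245,200),(340,195),(410,235),(440,290),(310,508),(220,490),(165,420),(420,470)]
c,p=meas(s,rim,pk,(300,400),170,140,3)
R=s['eef_rot'];print("in tool x,y mm",R[:2,:2].T@(np.array([.5145,-.0168])-p)*1e3)
```

```text
stand [ 0.5151 -0.0163] r 0.0437 res mm [ 0.9 -1.1  1.2 -0.5 -0.6  0.  -1.1  1.2 -0.8  0.7]
pumpkin [ 0.5139 -0.0138] r 0.0328
stem base [ 0.5148 -0.0102]
move [ 1.2 -2.5] 2.7663118254343453 -65.26745271055029
in tool x,y mm [1.71273197 2.51325999]
```

The pumpkin looks about 2–3 mm off now. I'll lift clear and measure from higher up.

Request:
arm_command(steps=[[0.7,0,0,-0.01,0,0,0],[0.7,0,0,-0.01,0,0,0],[0.7,0,0,-0.02,0,0,0],[0.7,0,0,-0.03,0,0,0],[0.7,0,0,-0.03,0,0,0],[0.7,0,0,-0.03,0,0,0],[0.7,-0.02,0.03,-0.02,0,0,0],[0.7,-0.02,0.02,0,0,0,0],[0.7,0,0,0,0,0,0],[0.7,0,0,0,0,0,0]])

```text
t: 9.18
ee_pos: [0.4576, -0.0471, 0.2334]
eef_rot: [[0.919, -0.395, 0.002], [-0.395, -0.919, 0.001], [0.001, -0.002, -1.0]]
ft_force: [1.5, 1.2, -1.2]
opening: 0.0798
```

Run:
```python
from workcell import arm
from h import *
s=arm.observe();print(s['t'],s['ee_pos'],s['opening'],s['ft_force'])
d=arm.get_image("wrist");E=np.eye(4);E[:3,:3]=s["eef_rot"];E[:3,3]=s["ee_pos"]
u=proj(dict(intrinsics=d["intrinsics"],extrinsics=E@d["T_tool_cam"]),[.5145,-.0168,.06]);x,y=(u-60).astype(int);print(x,y)
x=max(x,0);y=max(y,0)
cv2.imwrite("pics/w6.png",cv2.resize(cv2.convertScaleAbs(d["pixels"][y:y+120,x:x+120,::-1],alpha=1.7,beta=10),None,fx=5,fy=5,interpolation=cv2.INTER_CUBIC))
d=arm.get_image("top")
cv2.imwrite("pics/t6.png",cv2.resize(cv2.convertScaleAbs(d["pixels"][185:245,260:330,::-1],alpha=1.5,beta=10),None,fx=8,fy=8,interpolation=cv2.INTER_CUBIC))
```

```text
9.1833 [ 0.45760791 -0.0471373   0.23338741] 0.07977954518886834 [ 1.52187943  1.18652226 -1.20179214]
251 89
```

View pics/w6.png

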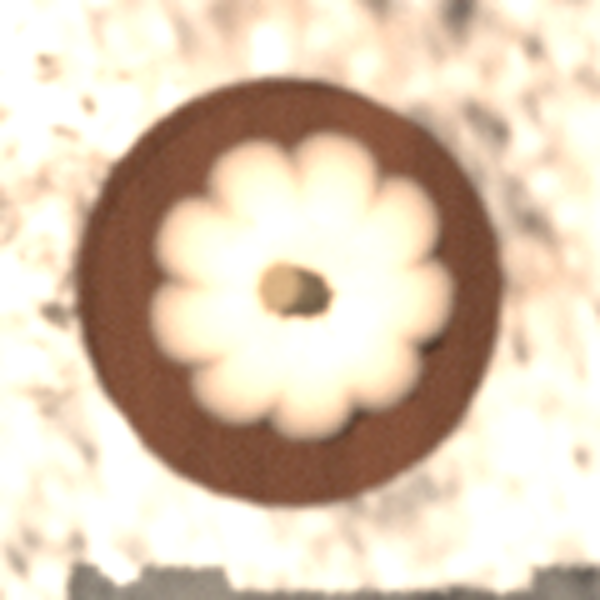

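View pics/t6.png

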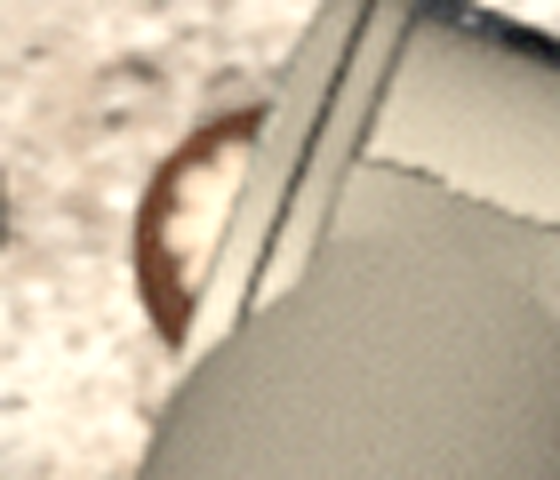

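Run:
```python
from m import *
s=arm.observe();print(s['qvel'].round(2))
rim=[(80,290),(500,290),(290,505),(440,445),(140,445),(470,180),(120,170)]
pk=[(150,320),(155,235),(240,138),(335,132),(435,205),(453,295),(418,375),(300,440),(215,410)]
meas(s,rim,pk,(305,290),251,89,5)
d=arm.get_image("wrist");e=arm.get_image("scene")
im=e["pixels"][180:290,200:350,::-1]
cv2.imwrite("pics/s6.png",cv2.resize(cv2.convertScaleAbs(im,alpha=1.5),None,fx=5,fy=5,interpolation=cv2.INTER_CUBIC))
```

```text
[ 0.01  1.32 -0.71 -0.67 -0.01 -0.11  0.05]
stand [ 0.5141 -0.0157] r 0.0458 res mm [ 0.  -0.3 -0.4  1.  -0.4 -0.5  0.5]
pumpkin [ 0.5154 -0.0104] r 0.031
stem base [ 0.5144 -0.0084]
move [-1.3 -5.3] 5.457094002006592 -104.27969024658191
```

View pics/s6.png

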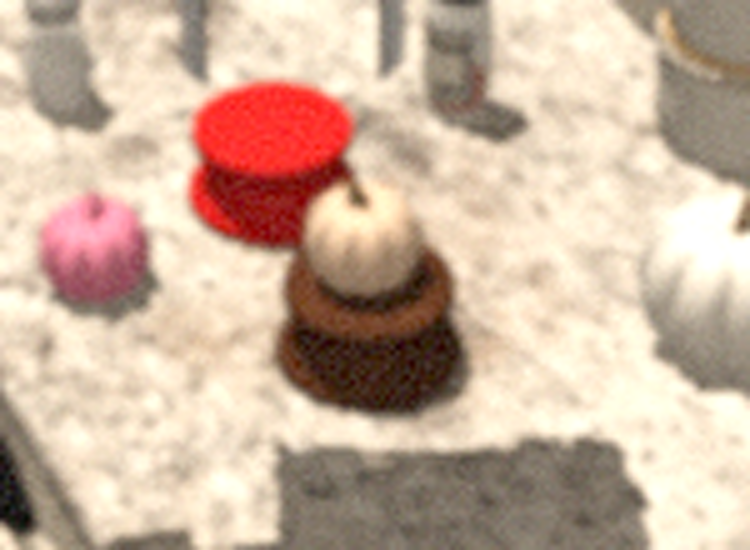

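The pumpkin is upright but still about 5 mm to the left (+y), inside the 8 mm limit with little margin. I'll cross-check with the scene camera.

Run:
```python
from m import *
e=arm.get_image("scene")
g=lambda a,b,z:ray(e,(200+(a+.5)/5-.5,180+(b+.5)/5-.5),z)[:2]
rim=np.array([g(a,b,.05) for a,b in[(285,285),(453,285),(300,318),(330,335),(370,342),(410,333),(440,313),(438,258)]])
c,r=circ(rim);print(c,r)
# silhouette: left/right extremes of pumpkin & vertical
print("pk",g(363,239,.073),[proj(e,[.5154,y,.073])for y in(-.0104,-.0160)],[200+363/5,180+239/5], "predicted rims",[(proj(e,[*c,.05])-[200,180])*5])
```

```text
[ 0.50962781 -0.02342472] 0.0437766559439275
pk [ 0.51181329 -0.01240948] [array([273.09577799, 226.61137759]), array([274.05606861, 227.78797475])] [272.6, 227.8] predicted rims [array([366.39045754, 284.85555707])]
```

Both cameras put the pumpkin on the +y side of the centre. I'll turn the jaws to push toward −y (azimuth −100°) and straddle it again.

Request:
arm_command(steps=[[1,0.0193,-0.0282,0,0,0,0],[1,0.0193,-0.0282,0,0,0,0],[1,0,0,0,0,0,7],[1,0,0,0,0,0,7],[1,0,0,0,0,0,7],[1,0,0,0,0,0,7],[1,0,0,0,0,0,7],[1,0,0,0,0,0,7],[1,0,0,0,0,0,7],[1,0,0,0,0,0,7],[1,0,0,0,0,0,7],[1,0,0,0,0,0,7],[1,0,0,0,0,0,7],[1,0,0,0.03,0,0,0],[1,0,0,0.03,0,0,0],[1,0,0,0.03,0,0,0],[1,0,0,0,0,0,0],[1,0,0,0,0,0,0]])

```text
t: 10.98
ee_pos: [0.5153, -0.01, 0.141]
eef_rot: [[-0.176, -0.984, -0.003], [-0.984, 0.176, -0.001], [0.001, 0.003, -1.0]]
ft_force: [0.1, 0.4, -0.1]
opening: 0.0939
```

Run:
```python
from workcell import arm
from h import *
s=arm.observe();print(s['t'],s['ee_pos'],s['eef_rot'][:,0],s['q'])
print("to pumpkin in tool:",s['eef_rot'].T@(np.array([.5154,-.0104,.082])-s['ee_pos']))
d=arm.get_image("wrist")
cv2.imwrite("pics/w7.png",cv2.convertScaleAbs(d["pixels"][:,:,::-1],alpha=1.5,beta=10))
```

```text
10.9833 [ 0.51526394 -0.00999681  0.14104492] [-0.17604574 -0.98438122  0.0012262 ] [-32.51839593  41.18602038  48.91473031 113.76246873 -43.76067464
  45.74165044 -57.99975142]
to pumpkin in tool: [ 0.00030053 -0.00038884  0.05904441]
```

View pics/w7.png

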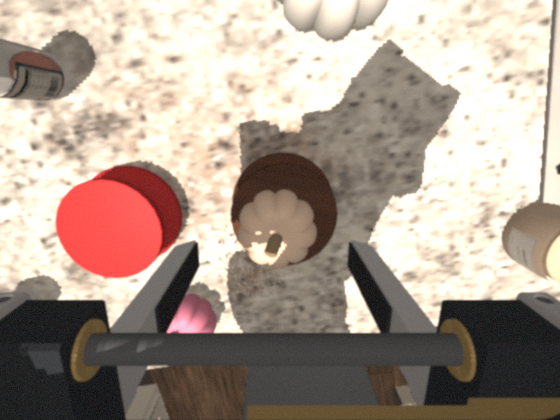

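Request:
arm_command(steps=[[1,0.002,0,0.016,0,0,0],[1,0,0,0.016,0,0,0],[1,0,0,0.016,0,0,0],[1,0,0,0.011,0,0,0],[0.8,0,0,0,0,0,0],[0.7,0,0,0,0,0,0],[0.7,0,0,0,0,0,0],[0.7,0,0,0,0,0,0]])

```text
t: 11.7
ee_pos: [0.5164, -0.0121, 0.084]
eef_rot: [[-0.176, -0.984, 0.002], [-0.984, 0.176, -0.0], [-0.0, -0.002, -1.0]]
ft_force: [-0.1, 0.6, 0.6]
opening: 0.0802
```

Run:
```python
from workcell import arm
from h import *
s=arm.observe();print(s['t'],s['ee_pos'],s['eef_rot'][:,0],s['opening'])
d=arm.get_image("wrist")
cv2.imwrite("pics/w8.png",cv2.resize(cv2.convertScaleAbs(d["pixels"][140:340,170:370,::-1],alpha=2.2,beta=10),None,fx=3,fy=3,interpolation=cv2.INTER_CUBIC))
for a in(148,444):pass
```

```text
11.7 [ 0.5164417  -0.0120572   0.08404863] [-1.75869329e-01 -9.84413469e-01 -3.19665523e-04] 0.08022372383972845
```

View pics/w8.png

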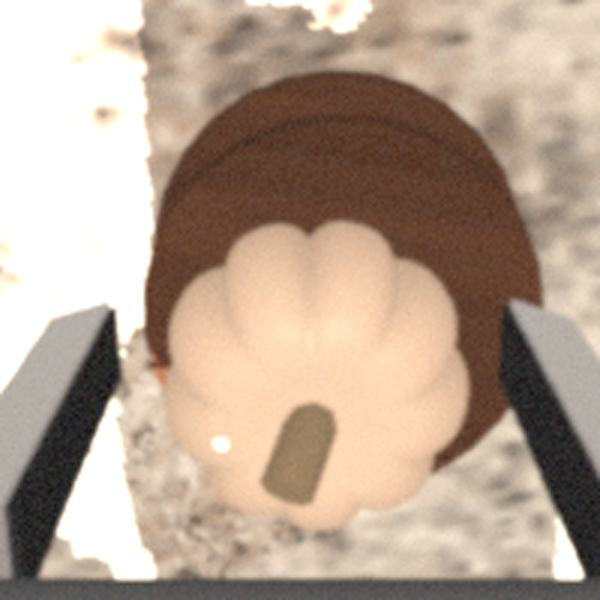

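Run:
```python
from m import *
s=arm.observe()
rim=[(345,117),(240,142),(450,145),(515,210),(540,290),(148,285),(165,360),(500,400),(440,465),(175,210)]
pk=[(165,400),(170,320),(265,225),(345,221),(430,270),(458,320),(470,390),(430,480),(320,530),(225,498)]
c,p=meas(s,rim,pk,(320,410),170,140,3)
R=s['eef_rot'][:2,:2]
for n,v in(("stand",c),("stand0",np.array([.5141,-.0163])),("pump",p)):print(n,R.T@(v-s['ee_pos'][:2])*1e3)
```

```text
stand [ 0.5163 -0.0191] r 0.0438 res mm [ 0.1  0.8 -0.  -0.3 -0.1  0.3 -1.3 -1.3  1.8 -0. ]
pumpkin [ 0.5117 -0.0115] r 0.0328
stem base [ 0.5177 -0.0133]
move [ 4.5 -7.6] 8.867888062798457 -59.21732956520216
stand [ 7.00672883 -1.21236486]
stand0 [4.61063185 1.417026  ]
pump [0.30468119 4.59469453]
```

Request:
arm_command(steps=[[0.7,0.002,0,0,0,0,0],[0.7,0.002,0,0,0,0,0],[0.7,0.001,0,0,0,0,0],[0.7,0.001,0,0,0,0,0],[0.7,0.001,0,0,0,0,0],[0.7,0.001,0,0,0,0,0],[0.7,0.001,0,0,0,0,0],[0.7,0.001,0,0,0,0,0],[0.7,0.001,0,0,0,0,0],[0.7,0.001,0,0,0,0,0],[0.7,0.001,0,0,0,0,0],[0.7,0.001,0,0,0,0,0],[0.7,0,0,0,0,0,0],[0.7,-0.001,0,0,0,0,0],[0.7,-0.002,0,0,0,0,0],[0.7,-0.002,0,0,0,0,0],[0.7,-0.002,0,0,0,0,0],[0.7,-0.001,0,0,0,0,0],[0.7,0,0,0,0,0,0]])

```text
t: 13.38
ee_pos: [0.5146, -0.0177, 0.0829]
eef_rot: [[-0.176, -0.984, -0.0], [-0.984, 0.176, -0.0], [0.0, -0.0, -1.0]]
ft_force: [0.0, 0.4, 0.8]
opening: 0.0796
```

Run:
```python
from workcell import arm
from h import *
s=arm.observe();print(s['t'],s['ee_pos'],s['eef_rot'][:,0],s['opening'],s['ft_force'])
d=arm.get_image("wrist")
cv2.imwrite("pics/w9.png",cv2.resize(cv2.convertScaleAbs(d["pixels"][140:340,170:370,::-1],alpha=2.2,beta=10),None,fx=3,fy=3,interpolation=cv2.INTER_CUBIC))
```

```text
13.3833 [ 0.51459038 -0.01768946  0.08290061] [-1.75567158e-01 -9.84467423e-01  2.57335875e-04] 0.07956029873725683 [0.04603662 0.42573277 0.84378279]
```

View pics/w9.png

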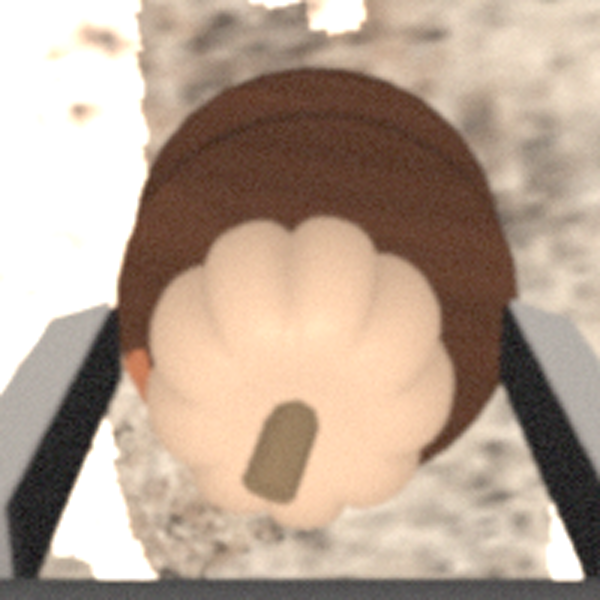

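About 3 mm remains in the push direction, because part of the last push went into rocking. One more small nudge.

Request:
arm_command(steps=[[0.7,0.002,0,0,0,0,0],[0.7,0.002,0,0,0,0,0],[0.7,0.001,0,0,0,0,0],[0.7,0.001,0,0,0,0,0],[0.7,0.001,0,0,0,0,0],[0.7,0.001,0,0,0,0,0],[0.7,0.001,0,0,0,0,0],[0.7,0.001,0,0,0,0,0],[0.7,0.001,0,0,0,0,0],[0.7,0,0,0,0,0,0],[0.7,-0.001,0,0,0,0,0],[0.7,-0.002,0,0,0,0,0],[0.7,-0.002,0,0,0,0,0],[0.7,-0.002,0,0,0,0,0],[0.7,-0.001,0,0,0,0,0],[0.7,0,0,0,0,0,0]])

```text
t: 14.77
ee_pos: [0.5141, -0.0206, 0.0829]
eef_rot: [[-0.175, -0.984, -0.0], [-0.984, 0.175, -0.0], [0.0, -0.0, -1.0]]
ft_force: [-0.6, -0.0, -1.5]
opening: 0.0799
```

Request:
arm_command(steps=[[0.7,0,0,-0.01,0,0,0],[0.7,0,0,-0.01,0,0,0],[0.7,0,0,-0.02,0,0,0],[0.7,0,0,-0.03,0,0,0],[0.7,0,0,-0.03,0,0,0],[0.7,0,0,-0.03,0,0,0],[0.7,0,0.025,-0.02,0,0,0],[0.7,0,0.025,0,0,0,0],[0.7,0,0,0,0,0,0],[0.7,0,0,0,0,0,0],[0.7,0,0,0,0,0,0]])

```text
t: 15.68
ee_pos: [0.4655, -0.012, 0.2336]
eef_rot: [[-0.176, -0.984, 0.001], [-0.984, 0.176, 0.0], [-0.0, -0.001, -1.0]]
ft_force: [0.7, -0.1, 0.5]
opening: 0.0797
```

Run:
```python
from workcell import arm
from h import *
s=arm.observe();print(s['t'],s['ee_pos'],s['opening'],s['ft_force'])
d=arm.get_image("wrist");E=np.eye(4);E[:3,:3]=s["eef_rot"];E[:3,3]=s["ee_pos"]
u=proj(dict(intrinsics=d["intrinsics"],extrinsics=E@d["T_tool_cam"]),[.5145,-.0168,.06]);x,y=(u-60).astype(int);print(x,y)
x=max(x,0);y=max(y,0)
cv2.imwrite("pics/w10.png",cv2.resize(cv2.convertScaleAbs(d["pixels"][y:y+120,x:x+120,::-1],alpha=1.7,beta=10),None,fx=5,fy=5,interpolation=cv2.INTER_CUBIC))
```

```text
15.6833 [ 0.46545266 -0.01195001  0.23360908] 0.07973349990761883 [ 0.65909001 -0.1419824   0.46241964]
209 89
```

View pics/w10.png

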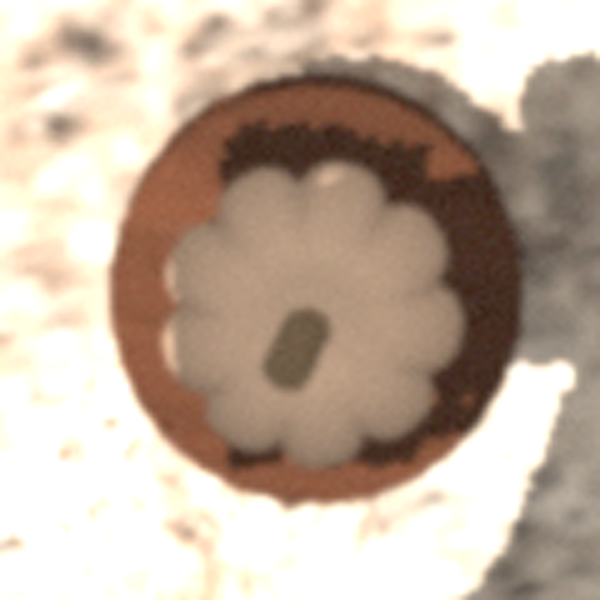

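Run:
```python
from m import *
s=arm.observe()
rim=[(110,290),(522,290),(310,502),(455,440),(165,435),(135,200),(495,190)]
pk=[(163,340),(168,270),(265,166),(345,162),(430,207),(450,250),(465,320),(435,400),(320,468),(230,448)]
meas(s,rim,pk,(315,325),209,89,5)
```

```text
stand [ 0.5142 -0.0189] r 0.0447 res mm [ 0.2  0.3  0.4 -0.9  0.2 -0.5  0.3]
pumpkin [ 0.5132 -0.0181] r 0.0312
stem base [ 0.5142 -0.0189]
move [ 1.  -0.8] 1.2941505809346192 -38.41294397688914
```

The offset is now about 1.3 mm. I'll move the arm aside for a final look from the top and scene cameras.

Request:
arm_command(steps=[[0.7,-0.02,0,-0.01,0,0,0],[0.7,-0.03,0,0,0,0,0],[0.7,-0.03,0,0,0,0,0],[0.7,-0.03,0,0,0,0,0],[0.7,-0.03,0,0,0,0,0],[0.7,-0.03,0,0,0,0,0],[0.7,-0.03,0,0,0,0,0],[0.7,-0.02,0,0,0,0,0],[0.7,0,0,0,0,0,0],[0.7,0,0,0,0,0,0],[0.7,0,0,0,0,0,0],[0.7,0,0,0,0,0,0]])

```text
t: 16.78
ee_pos: [0.5037, 0.2027, 0.243]
eef_rot: [[-0.179, -0.984, -0.0], [-0.984, 0.179, -0.001], [0.001, -0.0, -1.0]]
ft_force: [1.0, -0.5, -0.3]
opening: 0.0799
```

Run:
```python
from h import *
from workcell import arm
s=arm.observe();print(s['t'],s['ee_pos'])
t=arm.get_image("top")["pixels"][170:270,220:370,::-1];e=arm.get_image("scene")["pixels"][180:290,200:350,::-1]
im=np.vstack([cv2.resize(cv2.convertScaleAbs(x,alpha=1.5),None,fx=2.8,fy=2.8,interpolation=cv2.INTER_CUBIC) for x in(t,e)])
cv2.imwrite("pics/f.png",im)
```

```text
16.7833 [0.50366138 0.20271634 0.24303248]
```

View pics/f.png

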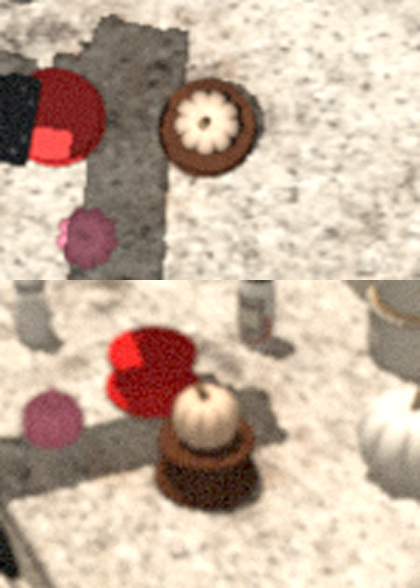

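Run:
```python
from h import *
from workcell import arm
d=arm.get_image("top");im=cv2.GaussianBlur(d["pixels"],(3,3),0)
x0,y0,f=265,185,10
cv2.imwrite("pics/g.png",cv2.resize(cv2.convertScaleAbs(d["pixels"][y0:y0+60,x0:x0+60,::-1],alpha=1.5),None,fx=f,fy=f,interpolation=cv2.INTER_CUBIC))
for z in(.05,):
  for p in([.5142,-.018,.05],[.5142,-.018,.073]):print(p,(proj(d,p)-[x0,y0]+.5)*f)
```

```text
[0.5142, -0.018, 0.05] [296.29672485 298.38586807]
[0.5142, -0.018, 0.073] [297.59886306 289.90721878]
```

View pics/g.png

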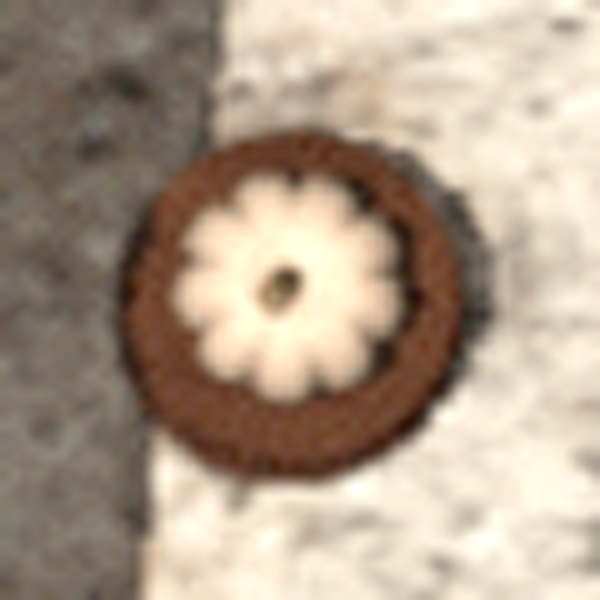

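The top view gives an offset of about 2 mm after parallax, which agrees with the wrist view. The pumpkin is upright and the hand is clear of everything.

```bash
python3 -c "
from workcell import arm
print(arm.hand_in())"
```

```text
the job is handed in; nothing more can be done
None
```

I nudged the pumpkin to the middle of the stand and handed the job in at about 17 s; no verdict is reported. I straddled it with the open jaws and slid it with one finger. The first slide was about 24 mm at −23°, and two short nudges toward −y then took out the roughly 5 mm of sideways drift that was left.

**Last checks:**
- **Centring:** the pumpkin was 1.3 mm off the stand's centre in the wrist view and about 2 mm off in the top view, against a limit of 8 mm.
- **Upright and clear:** the pumpkin looked upright and the hand was clear of everything when I handed in.
- **Stand:** its measured position stayed within about 2–3 mm of the start, close to the calibration error.
- **Bystanders:** I did not measure them again. The hand's path kept clear of them.

**Disagreements:** the low, oblique wrist views and the rough scene-camera estimate differed from the views from above by several millimetres across the push. I relied on the views from above.

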